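Scrub out the slanted beaker

TASK

Wash out the glass beaker clamped at a slant on the retort stand: first take out the wooden stirring rod and lower it into the upright empty beaker, leaving it standing there. Then take the large brush and scrub the slanted beaker with three full strokes, each time down to its bottom and back up until the whole bristle head has come up to the mouth; finally let the brush down into its own pot again, head down, and let go. Treat the glass gently, do not drop the rod or the brush in, and leave the other things where they stand.

Things in the scene. Friction and masses are not known exactly. Their poses are not given: they have to be found in the camera images.
- stand: Retort stand, fixed: grey steel base plate 140 mm (its x) by 210 mm (its y) by 12 mm, with a plain upright steel rod 12 mm thick and 512 mm high at its y = +90 mm, and a boss and clamp arm 114 mm up that hold the slanted beaker. Origin: centre of the plate's underside; the slanted beaker's mouth looks up and to the stand's -x.
- beaker: The slanted beaker: tall clear glass beaker clamped to the stand with its axis 30 degrees from vertical (fixed). 80 mm outside, 72 mm inside, 146 mm deep inside, 3 mm wall. Origin: centre of its inside floor; its z axis runs along its centre line out of the mouth. Clamp jaws and arm (reaching to its +y) hold it round the outside at z = 71 mm; nothing stands in front of the mouth.
- beaker_mouth (a point): Centre of the slanted beaker's mouth (146 mm from its inside floor); axes as the beaker's.
- stirrer_mid (a point): Middle of the wooden stirring rod: plain round rod 14 mm thick, 220 mm long, about 30 g, loose. Its z axis runs along it, upwards (to the end that sticks out). It starts standing in the slanted beaker, on its floor and lying along the lower wall, about parallel to the beaker's centre line, with some 75 mm sticking out of the mouth.
- stirrer_tip (a point): Lower end of the stirring rod (110 mm below its middle along its z).
- jug_mid (a point): Middle (60 mm up) of the upright empty glass beaker: clear, 92 mm outside, 84 mm inside, 120 mm high, about 350 g, loose on the bench. z is its axis.
- jug_floor (a point): Centre of the inside floor of the upright empty beaker (5 mm above the bench).
- brush_mid (a point): Middle of the large beaker brush (245 mm long, about 90 g, loose), which starts standing head down in its steel pot. Its z axis runs along it from the head to the handle end. From the lower end: white bristle head 54 mm across and 70 mm long (rigid), wire stem 10 mm thick and 80 mm long, round wooden handle 22 mm thick and 95 mm long. The handle's centre is 75 mm above this middle point.
- brush_tip (a point): Centre of the flat lower end of the large brush's head (122.5 mm below its middle along its z).
- pot_a_floor (a point): Centre of the inside floor (5 mm above the bench) of the large brush's steel pot, fixed: 100 mm high, inside 60 mm across at the floor and 78 mm at the rim, outside 86 mm at the rim.
- small_brush_mid (a point): Middle of a small test-tube brush (185 mm long, head 28 mm, handle 16 mm thick) standing in a second steel pot of the same shape; its handle end is 190 mm above the bench. Not needed.
- flask1_mid (a point): Half-way up an amber volumetric flask: bulb 64 mm across, neck 17 mm, 190 mm high with stopper. Loose bystander.
- flask2_mid (a point): Half-way up a second flask of the same shape and size. Loose bystander.
- flask3_mid (a point): Half-way up a third flask (clear glass) of the same shape and size. Loose bystander.
- tape_mid (a point): Middle of a paper tape roll lying flat, 90 mm across, 48 mm high. Loose bystander.
- washbottle_mid (a point): 70 mm up the axis of a white wash bottle, 60 mm across, 180 mm high with its bent spout. Loose bystander.
- reagent_mid (a point): Half-way up an amber reagent bottle, 72 mm across, 140 mm high. Loose bystander.

How it is judged:
By the outcome, as a careful person would: the job done as asked, in the order asked, and still so for the second after the job is handed in, with the robot touching nothing.
It also fails if it takes over 72 s, if anything falls off the work surface, if the arm or the gripper's body presses on something with over 40 N, if the wrist force passes 120 N, or if a joint passes its speed limit or range.

ROBOT

A 6-joint arm with a two-finger parallel gripper is mounted at the origin on the work surface. World frame = base frame: x ahead of the robot, y to its left, z up, the work surface at z = 0. Lengths are in m, angles in rad, forces in N, time in s.
With the tool pointing down it reaches from about 0.35 to 0.975 m from the base axis. Payload 4.9 kg.
Tool frame: the origin (TCP) lies between the finger pads; the fingertips stand 19 mm ahead of it and the grasp point (between the pads) is the TCP; z points along the fingers, y is the line along which they close (so a half turn about z gives the same grasp; the last joint's range is limited). The gripper opens to 85 mm and grips with 20 to 120 N. Pads are 22 mm wide; open, the fingers measure 114 mm over their backs; the gripper's body (76 mm by 85 mm) begins 54 mm behind the grasp point. The pads swing forward as they close: fully open they stand 13 mm farther back than shut.
Start: joints at [-1.296, 0.053, 1.613, -0, 1.476, -0.119], TCP at [0.24, -0.577, 0.25] pointing down, gripper open.
Joint ranges: [-3.01, 3.01], [-1.01, 2.22], [0.06, 2.58], [-1.02, 4.17], [0.09, 2.62], [-3.14, 3.14]. Speed limits (rad/s): [2.57, 2.57, 3.14, 3.14, 3.14, 3.14].

INTERFACE

Orientations are given as a rotation vector (axis times angle).
In Python, from station import ctrl gives the robot as it stands. The module is installed in compiled form; this text tells all that it offers.
- The arm moves only by the tool servo_tool, never from a script. Its argument "increments" is a list that holds one entry, the list of rows, each a list of 5 numbers: the finger opening in cm, from 0 to 8.54, then the shift along the tool's x, y, z in cm, then the turn about the tool's z in degrees. A call has 1 to 5 rows; each row is the pose to reach, as a shift and turn from the pose commanded when the call began, along the tool's axes at that moment; what a row does not reach only later rows make up. A row lasts 1/10 s, in which the tool goes at most 50 mm and 8.59 degrees, less where a joint would pass 70% of its speed; a pose out of reach is approached as far as the arm can. A call with a gripper value outside its range is refused whole. The fingers move at their own pace and stop on an object; "newtons" is the grip in N (left out, the last holds). Time passes only in rows, so rows that repeat a pose let the fingers close. It gives the time, the measured TCP pose, the force, the opening and the grip force at its end, in the units of the state.
- ctrl.get_obs(): the state, without advancing time (a new reading comes with each control period).
- ctrl.get_image(name): name is "scene" or "top" or "wrist"; returns a dict with "img" (420x560x3 uint8, red, green, blue), "fx", "fy", "cx", "cy" (pixels), "k1" (the pictures are not rectified: a ray, as slopes to the right and down, at radius r is drawn at 1 + k1 r^2 times it, then the intrinsics apply), "rvec" (rotation vector, rad) and "tvec" (3), from world to camera coordinates, as OpenCV has them; the wrist camera has in their place "mount" (4x4, takes a point from camera to tool coordinates, whose origin is the TCP and whose axes are the flange's). Camera axes: x right, y down, z forward; pixel columns grow to the right and rows downward; lengths in m; the calibration is good to about 2 mm. A picture is of the moment at which its call begins: read the wrist's pose just before it. There is no depth.
- ctrl.finish_job(): hands the job in; it is judged then, once.
The state is a dict: "t": time; "q": joint angles; "dq": joint speeds; "effort": joint torques, N m; "tool_pos": TCP position; "tool_rot": TCP orientation; "contact_force": force on the tool from outside, world axes, zero at the start; "wrist_torque": the same for the moment, N m; "opening": finger opening in m; "grip_force": force on a finger pad.
Only numpy, scipy, OpenCV 4.12 (cv2) and the standard library are available. Lean on these libraries where they do the work, as an engineer would, in place of code of your own. Each camera call takes 0.05 s, during which the arm holds its last target. There are 200 camera calls.

## Working session

There is one attempt and no reset: what is moved stays moved. The work goes in short steps, Python scripts to look and compute and a tool call to move; the robot and the scene stay as the last step left them, time stands still between calls to the robot, and variables do not carry over. Pictures are saved under pics/ and viewed, at most 10 in all, crops included, and the job is handed in when it is done.

Besides the shell and the picture viewer there is one more tool, called after "Request:" in YAML: its name, and indented under it one key for each argument. servo_tool: Moves the arm, as the interface text tells. Its arguments: {"type":"object","properties":{"increments":{"type":"array"},"newtons":{"type":"number"}},"required":["increments"]}

```bash
mkdir -p pics
cat > h.py <<'E'
import numpy as np,cv2,pickle
from scipy.spatial.transform import Rotation as R
from station import ctrl
def snap(n,f):
    o=ctrl.get_obs(); d=ctrl.get_image(n); cv2.imwrite(f'pics/{f}.png',d['img'][:,:,::-1]); d['obs']=o
    pickle.dump(d,open(f'pics/{f}.pkl','wb')); return d
def load(f): return pickle.load(open(f'pics/{f}.pkl','rb'))
def ray(d,u,v):
    xd=np.array([(u-d['cx'])/d['fx'],(v-d['cy'])/d['fy']]); x=xd.copy()
    for _ in range(30): x=xd/(1+d['k1']*(x@x))
    r=np.array([x[0],x[1],1.])
    if 'mount' in d:
        o=d['obs']; T=np.eye(4);T[:3,:3]=R.from_rotvec(o['tool_rot']).as_matrix();T[:3,3]=o['tool_pos'];T=T@d['mount']
        return T[:3,3],T[:3,:3]@r/np.linalg.norm(r)
    M=cv2.Rodrigues(np.array(d['rvec'],float))[0]; c=-M.T@np.ravel(d['tvec']); r=M.T@r
    return c,r/np.linalg.norm(r)
def plane(d,u,v,z):
    c,r=ray(d,u,v); return c+r*(z-c[2])/r[2]
def tri(*a):
    A=np.zeros((3,3));b=np.zeros(3);L=[]
    for d,u,v in a:
        c,r=ray(d,u,v);P=np.eye(3)-np.outer(r,r);A+=P;b+=P@c;L.append((c,P))
    x=np.linalg.solve(A,b); return x,[np.linalg.norm(P@(x-c))*1e3 for c,P in L]
def proj(d,p):
    M=cv2.Rodrigues(np.array(d['rvec'],float))[0]; q=M@np.array(p)+np.ravel(d['tvec']); s=q[:2]/q[2]; s=s*(1+d['k1']*(s@s))
    return np.array([s[0]*d['fx']+d['cx'],s[1]*d['fy']+d['cy']]).round(1)
E
python3 - <<'E'
from h import *
for n in('scene','top'):
    d=snap(n,n+'0'); print(n,ray(d,280,210),d['k1'],d['fx'])
o=ctrl.get_obs();print({k:np.round(v,3) for k,v in o.items()})
a=R.from_rotvec(o['tool_rot']).as_matrix();print(a.round(3))
E
```

```text
scene (array([1.2362018 , 0.57087686, 0.73438872]), array([-0.61516499, -0.53929395, -0.57509484])) -0.04058887305877155 380.22197258238214
top (array([0.47608538, 0.01477838, 1.12102892]), array([ 0.11932674, -0.01618865, -0.99272305])) -0.042520171737102784 478.93044510603556
{'t': np.float64(0.1), 'q': array([-1.296,  0.053,  1.614, -0.   ,  1.476, -0.119]), 'dq': array([ 0.002, -0.   , -0.002,  0.002,  0.001,  0.001]), 'effort': array([ 0.0000e+00, -3.9491e+01, -3.7136e+01, -0.0000e+00,  4.0000e-03,
        0.0000e+00]), 'tool_pos': array([ 0.24 , -0.577,  0.249]), 'tool_rot': array([-3.079, -0.614,  0.   ]), 'contact_force': array([ 0.379, -0.143,  0.13 ]), 'wrist_torque': array([-0.017, -0.004,  0.013]), 'grip_force': np.float64(0.0), 'opening': np.float64(0.085)}
[[ 0.923  0.384 -0.001]
 [ 0.384 -0.923  0.002]
 [ 0.    -0.002 -1.   ]]
```

View pics/scene0.png

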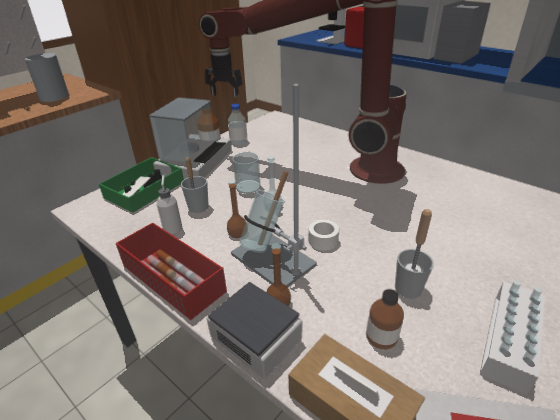

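View pics/top0.png

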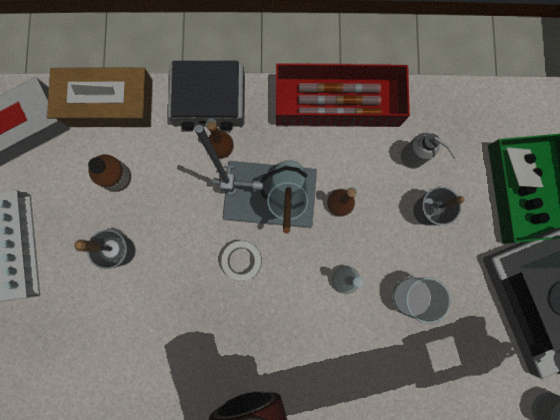

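Run:
```python
import cv2,numpy as np
s=cv2.imread('pics/scene0.png');t=cv2.imread('pics/top0.png')
z=lambda i,x,y,w,h:cv2.resize(i[y:y+h,x:x+w],(400,300),interpolation=cv2.INTER_CUBIC)
cv2.imwrite('pics/c.png',np.vstack([np.hstack([z(s,220,140,120,90+0),z(t,220,150,120,90)]),np.hstack([z(s,370,200,120,90),np.hstack([cv2.resize(t[215:275,60:140],(200,150),interpolation=2),cv2.resize(t[270:330,380:460],(200,150),interpolation=2)])[:150].repeat(2,0)])]))
```

```text
(no output)
```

View pics/c.png

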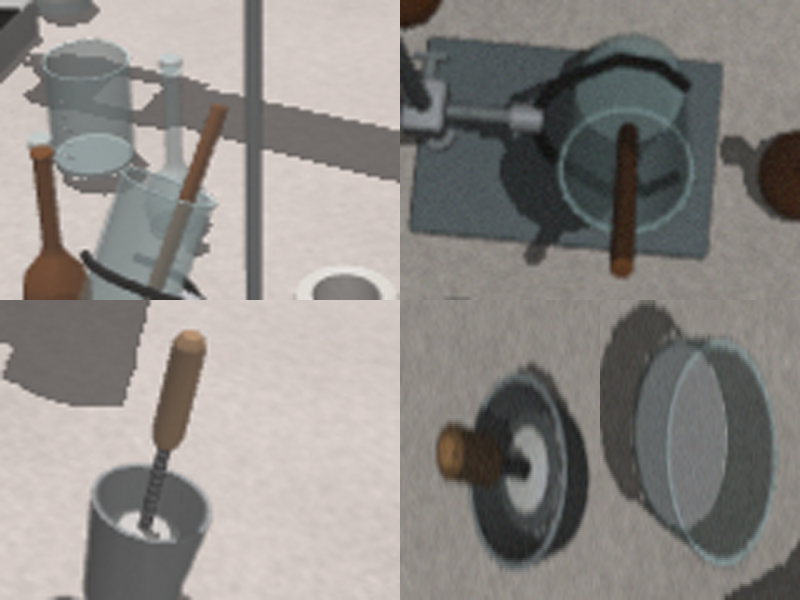

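Run:
```python
from h import *
s=load('scene0');t=load('top0')
pr=lambda n,x:print(n,np.round(x[0],4),np.round(x[1],1))
pr('rodend',tri((s,285.1,172.4),(t,286.3,230.4)))
pr('rodtip?',[plane(t,288.4,188.4,z) for z in(.04,.06)] )
C=[plane(t,*c,.012) for c in((229,161.4),(316.6,169.5),(312.1,227.1),(223.6,219))]
c=np.mean(C,0);print('plate',c.round(4),[np.linalg.norm(C[i]-C[i-1]).round(4) for i in range(4)],[np.degrees(np.arctan2(*(v)[:2][::-1])).round(1) for v in (C[0]-C[3],C[1]-C[2],C[0]-C[1],C[3]-C[2])])
pr('mouth',tri((s,270.4,196),(t,287.3,201)))
pr('brushend',tri((s,426.7,212.4),(t,80.8,245.4)))
pr('handlebot',tri((s,420.4,244.1),(t,106,247.4)))
pr('jug',tri((s,246.4,158),(t,428.4,300.1)))
print(plane(t,428.4,300.1,.12),plane(t,412.8,300,.005))
```

```text
rodend [ 0.5455 -0.0119  0.2235] [0.2 0.2]
rodtip? [ 0.6558 -0.022   0.04  ] [ 0.7 -0.   0.1]
plate [0.6469 0.0194 0.012 ] [np.float64(0.137), np.float64(0.2075), np.float64(0.1367), np.float64(0.2067)] [np.float64(-4.5), np.float64(-4.8), np.float64(84.9), np.float64(85.0)]
mouth [ 0.6071 -0.0145  0.1776] [0.8 0.8]
brushend [0.5143 0.3686 0.2408] [1.2 1.2]
handlebot [0.5111 0.3632 0.1431] [9.4 9.4]
jug [ 0.4071 -0.3097  0.1167] [2.6 2.6]
[ 0.40893162 -0.31068678  0.12      ] [ 0.40153031 -0.31154533  0.005     ]
```

Request:
servo_tool:
  increments:
    - [[8.5,5,-3.9,-5,8],[8.5,10,-7.8,-7,16],[8.5,14,-11,-7,24],[8.5,18,-14.1,-7,27.4],[8.5,22,-17.2,-7,27.4]]

```text
t: 0.6
tool_pos: [0.3551, -0.3719, 0.3188]
tool_rot: [3.138, -0.135, 0.001]
contact_force: [0.9, -0.6, 0.5]
opening: 0.0848
grip_force: 0.0
```

```bash
cat >> h.py <<'E'
def go(*P):
    "increments in cm from the measured pose to world points, and turn (deg) to yaw"
    o=ctrl.get_obs(); M=R.from_rotvec(o['tool_rot']).as_matrix(); y=np.degrees(np.arctan2(M[1,0],M[0,0]))
    print('t',o['t'].round(2),'pos',o['tool_pos'].round(4),'yaw',y.round(1),'F',np.round(o['contact_force'],1),'op',o['opening'].round(4),'grip',o['grip_force'].round(1),'q',np.round(o['q'],2))
    for p in P: print(p,(M.T@(np.array(p[:3])-o['tool_pos'])*100).round(2), (y-p[3]).round(1) if len(p)>3 else '')
E
python3 - <<'E'
from h import *
go((.558,-.013,.30,-4.8),(.558,-.013,.202,-4.8))
t=load('top0');print(plane(t,107,249,.1),plane(t,110,246,.07), plane(t,347,280,.19))
E
```

```text
Traceback (most recent call last):
  File "h.py", line 30, in go
    print('t',o['t'].round(2),'pos',o['tool_pos'].round(4),'yaw',y.round(1),'F',np.round(o['contact_force'],1),'op',o['opening'].round(4),'grip',o['grip_force'].round(1),'q',np.round(o['q'],2))
              ^^^^^^^^^^^^
AttributeError: 'float' object has no attribute 'round'
```

```bash
sed -i "s/o=ctrl.get_obs(); M=/o={k:np.array(v) for k,v in ctrl.get_obs().items()}; M=/" h.py
python3 - <<'E'
from h import *
go((.558,-.013,.30,-4.8),(.558,-.013,.202,-4.8))
t=load('top0');print(plane(t,107,249,.1),plane(t,110,246,.07), plane(t,347,280,.19))
E
```

```text
t 0.6 pos [ 0.3551 -0.3719  0.3188] yaw -4.9 F [ 0.9 -0.6  0.5] op 0.0848 grip 0.0 q [-0.95 -0.25  1.78  0.    1.61  0.7 ]
(0.558, -0.013, 0.3, -4.8) [ 17.13 -37.51   1.87] -0.1
(0.558, -0.013, 0.202, -4.8) [ 17.12 -37.51  11.67] -0.1
[0.51363266 0.36702088 0.1       ] [0.52135286 0.37098762 0.07      ] [ 0.4522555  -0.13020786  0.19      ]
```

Request:
servo_tool:
  increments:
    - [[8.5,1.8,-4,0,0],[8.5,3.6,-8,0,0],[8.5,5.4,-12,0,0],[8.5,7.2,-16,0,0],[8.5,9,-20,0,0]]

```text
t: 1.1
tool_pos: [0.4614, -0.18, 0.3179]
tool_rot: [-3.139, 0.133, 0.0]
contact_force: [0.3, 0.2, 0.0]
opening: 0.0851
grip_force: 0.0
```

Request:
servo_tool:
  increments:
    - [[8.5,2,-4.4,0,0],[8.5,4,-8.8,0,0],[8.5,6,-13.2,0,0],[8.5,8,-17.2,0,0],[8.5,8,-17.2,0,0]]

```text
t: 1.6
tool_pos: [0.5564, -0.013, 0.3173]
tool_rot: [-3.138, 0.123, 0.002]
contact_force: [-0.5, 0.1, -0.5]
opening: 0.0849
grip_force: 0.0
```

Run:
```python
from h import *
go((.558,-.013,.30,-4.8),(.558,-.013,.202,-4.8))
d=snap('wrist','w1')
```

```text
t 1.6 pos [ 0.5564 -0.013   0.3173] yaw -4.5 F [-0.5  0.1 -0.5] op 0.0849 grip 0.0 q [-0.16 -0.14  1.69  0.    1.59  1.49]
(0.558, -0.013, 0.3, -4.8) [ 0.16 -0.01  1.73] 0.3
(0.558, -0.013, 0.202, -4.8) [1.700e-01 1.000e-02 1.153e+01] 0.3
```

View pics/w1.png

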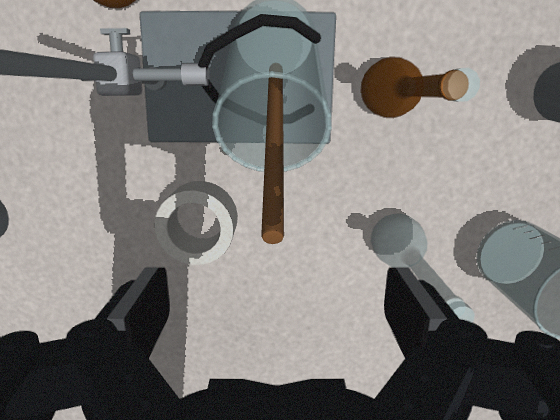

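Run:
```python
from h import *
w=load('w1');t=load('top0');s=load('scene0')
print(plane(w,272,237,.2235),tri((s,285.1,172.4),(t,286.3,230.4),(w,272,237)))
print('mouth',plane(w,272,121,.1776),tri((s,270.4,196),(t,287.3,201),(w,272.,121)))
```

```text
[ 0.54467138 -0.008327    0.2235    ] (array([ 0.54572256, -0.01047806,  0.22450669]), [np.float64(1.278078695706487), np.float64(1.3277902985278227), np.float64(2.1800499490411767)])
mouth [ 0.61177146 -0.01313147  0.1776    ] (array([ 0.6090689 , -0.01364727,  0.17828804]), [np.float64(1.5269335190799807), np.float64(2.1281697359420657), np.float64(2.7900131422391974)])
```

Request:
servo_tool:
  increments:
    - [[8.5,0.2,0,4,0],[8.5,0.2,0,8,0],[8.5,0.2,0,11.2,0],[8.5,0.2,0,11.2,0]]

```text
t: 2.05
tool_pos: [0.5532, -0.018, 0.2]
tool_rot: [-3.138, 0.135, 0.018]
contact_force: [-0.6, 0.1, -0.5]
opening: 0.0851
grip_force: 0.0
```

Run:
```python
from h import *
go((.558,-.0115,.202,-4.8))
```

```text
t 2.05 pos [ 0.5532 -0.018   0.2   ] yaw -4.9 F [-0.6  0.1 -0.5] op 0.0851 grip 0.0 q [-0.17 -0.07  1.82 -0.    1.4   1.49]
(0.558, -0.0115, 0.202, -4.8) [ 0.42 -0.69 -0.21] -0.1
```

Request:
servo_tool:
  increments:
    - [[8.5,0,0,0,0],[8.5,0,0,0,0]]

```text
t: 2.25
tool_pos: [0.5584, -0.0182, 0.2091]
tool_rot: [3.138, -0.134, 0.006]
contact_force: [-0.1, -0.4, 1.5]
opening: 0.0851
grip_force: 0.0
```

Run:
```python
from h import *
go((.558,-.0115,.202,-4.8))
```

```text
t 2.25 pos [ 0.5584 -0.0182  0.2091] yaw -4.9 F [-0.1 -0.4  1.5] op 0.0851 grip 0.0 q [-0.17 -0.08  1.81 -0.    1.4   1.49]
(0.558, -0.0115, 0.202, -4.8) [-0.1  -0.66  0.71] -0.1
```

Request:
servo_tool:
  increments:
    - [[8.5,-0.1,-0.65,0.6,0],[8.5,-0.1,-0.65,0.6,0],[8.5,-0.1,-0.65,0.6,0]]

```text
t: 2.55
tool_pos: [0.557, -0.0106, 0.2009]
tool_rot: [3.139, -0.132, 0.001]
contact_force: [0.1, -0.3, 0.3]
opening: 0.0851
grip_force: 0.0
```

Request:
servo_tool:
  increments:
    - [[3,0,0,0,0],[1,0,0,0,0],[0.5,0,0,0,0],[0.5,0,0,0,0],[0.5,0,0,0,0]]
  newtons: 30

```text
t: 3.05
tool_pos: [0.5568, -0.0108, 0.2003]
tool_rot: [3.139, -0.133, -0.0]
contact_force: [-0.5, -0.4, 2.1]
opening: 0.0132
grip_force: 29.1
```

Request:
servo_tool:
  increments:
    - [[0.5,0,0,0,0],[0.5,0,0,0,0],[0.5,0,0,0,0]]

```text
t: 3.35
tool_pos: [0.5568, -0.0109, 0.2003]
tool_rot: [3.139, -0.133, -0.0]
contact_force: [-0.2, -0.6, 0.6]
opening: 0.0135
grip_force: 29.2
```

Request:
servo_tool:
  increments:
    - [[0.5,0.3,0,-0.2,0],[0.5,-0.4,0,-1.4,0],[0.5,-1.7,0,-3.6,0],[0.5,-3.2,0,-6.2,0],[0.5,-4.7,0,-8.8,0]]

```text
t: 3.85
tool_pos: [0.5091, -0.0067, 0.2899]
tool_rot: [-3.139, 0.132, -0.0]
contact_force: [0.6, 0.3, -0.0]
opening: 0.0131
grip_force: 29.2
```

Request:
servo_tool:
  increments:
    - [[0.5,-1.5,0,-2.6,0],[0.5,-3.0,0,-5.2,0],[0.5,-4.5,0,-7.8,0],[0.5,-5.0,0,-10,0],[0.5,-5.0,0,-10,0]]

```text
t: 4.35
tool_pos: [0.4604, -0.0027, 0.3935]
tool_rot: [3.138, -0.132, 0.014]
contact_force: [0.8, 0.1, -0.0]
opening: 0.0132
grip_force: 29.2
```

Run:
```python
from h import *
d=snap('wrist','w2')
s=snap('scene','s2')
go((.343,-.311,.40,-4.8))
cv2.imwrite('pics/c2.png',np.hstack([d['img'][:,:,::-1][:, :], s['img'][60:480,180:420,::-1][:360].copy() if 0 else cv2.resize(s['img'][80:290,170:290,::-1],(240,420))]))
```

```text
t 4.45 pos [ 0.4601 -0.0026  0.3887] yaw -4.8 F [-0.   0.2 -1.5] op 0.0132 grip 29.2 q [-0.17 -0.39  1.78  0.    1.75  1.49]
(0.343, -0.311, 0.4, -4.8) [-9.07 31.72 -1.14] -0.0
```

View pics/c2.png

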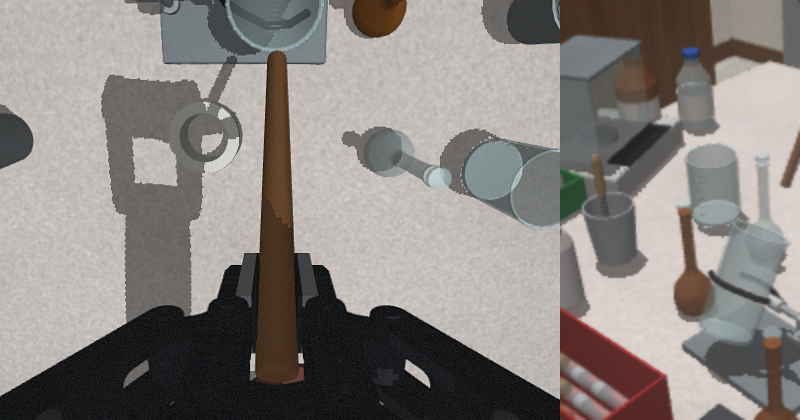

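Request:
servo_tool:
  increments:
    - [[0.5,-1.3,4.3,-0.4,0],[0.5,-2.6,8.6,-0.8,0],[0.5,-3.9,12.9,-1,0],[0.5,-5.2,17.2,-1,0],[0.5,-6.5,21.5,-1,0]]

```text
t: 4.95
tool_pos: [0.3762, -0.2127, 0.3961]
tool_rot: [-3.137, 0.132, 0.004]
contact_force: [0.2, -0.4, -0.8]
opening: 0.013
grip_force: 29.3
```

Request:
servo_tool:
  increments:
    - [[0.5,-1.3,4.3,0,0],[0.5,-2.2,8,0,0],[0.5,-2.6,10.2,0,0],[0.5,-2.6,10.2,0,0],[0.5,-2.6,10.2,0,0]]

```text
t: 5.45
tool_pos: [0.3426, -0.3107, 0.3963]
tool_rot: [-3.136, 0.134, 0.003]
contact_force: [0.3, -0.5, -0.2]
opening: 0.0134
grip_force: 29.3
```

Run:
```python
from h import *
w=load('w2');o=w['obs'];print('tip',plane(w,277,52,.225)-o['tool_pos'],plane(w,277,52,.215)-o['tool_pos'])
d=snap('wrist','w3');snap('top','t3')
go((.343,-.311,.40,-4.8))
```

```text
tip [ 0.10433171 -0.00839225 -0.16853892] [ 0.1054308  -0.00850207 -0.17853892]
t 5.55 pos [ 0.3431 -0.31    0.3973] yaw -4.8 F [-0.1 -0.3 -0.8] op 0.0132 grip 29.3 q [-0.9  -0.38  1.76  0.    1.77  0.76]
(0.343, -0.311, 0.4, -4.8) [ 0.    0.1  -0.27] 0.0
```

View pics/w3.png

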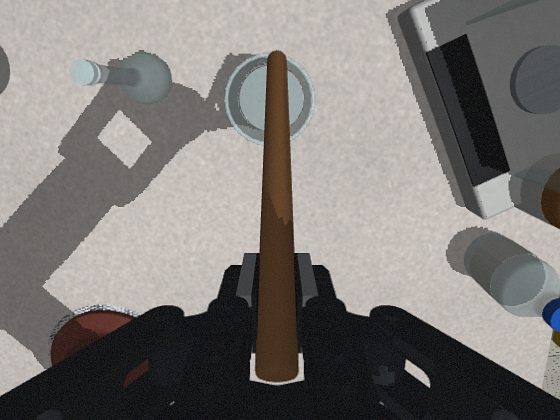

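Run:
```python
from h import *
w=load('w3');c=plane(w,269.5,99.5,.12);e=[plane(w,*p,.12) for p in((225,99.5),(314,99.5),(269.5,54),(269.5,145))]
print(c,np.linalg.norm(e[0]-e[1]),np.linalg.norm(e[2]-e[3]))
f=plane(w,270.5,96.5,.005);print(f)
x=np.array([np.cos(np.radians(-4.8)),np.sin(np.radians(-4.8)),0])
tip=plane(w,276.5,52,.229)-w['obs']['tool_pos'];print('tip',tip,np.linalg.norm(tip))
C=(c*0.7+np.array([.408,-.310,.12])*.3)
g=C+.031*x-tip; g[2]=.0115-tip[2]; print('jug',C);go((*g[:2],.40),(*g[:2],.25),tuple(g))
```

```text
[ 0.41020105 -0.30745727  0.12      ] 0.09189566968442955 0.09135222094715259
[ 0.41221535 -0.30651368  0.005     ]
tip [ 0.10232793 -0.00732313 -0.16730824] 0.19625666836586994
jug [ 0.40954073 -0.30822009  0.12      ]
t 5.55 pos [ 0.3431 -0.31    0.3973] yaw -4.8 F [-0.1 -0.3 -0.8] op 0.0132 grip 29.3 q [-0.9  -0.38  1.76  0.    1.77  0.76]
(np.float64(0.3381040853291917), np.float64(-0.3034909675093642), 0.4) [-0.55 -0.61 -0.26] 
(np.float64(0.3381040853291917), np.float64(-0.3034909675093642), 0.25) [-0.53 -0.58 14.74] 
(np.float64(0.3381040853291917), np.float64(-0.3034909675093642), np.float64(0.17880824016647573)) [-0.53 -0.57 21.86]
```

Request:
servo_tool:
  increments:
    - [[0.5,-0.25,-0.6,3,0],[0.5,-0.25,-0.6,7,0],[0.5,-0.25,-0.6,11,0],[0.5,-0.25,-0.6,15,0],[0.5,-0.25,-0.6,18,0]]

```text
t: 6.05
tool_pos: [0.3407, -0.3026, 0.2154]
tool_rot: [-3.137, 0.129, 0.002]
contact_force: [0.4, -0.0, 0.2]
opening: 0.0134
grip_force: 29.3
```

Request:
servo_tool:
  increments:
    - [[0.5,0,0,1.2,0],[0.5,0,0,2.2,0],[0.5,0,0,2.6,0],[0.5,0,0,2.6,0],[0.5,0,0,2.6,0]]

```text
t: 6.55
tool_pos: [0.3414, -0.3053, 0.194]
tool_rot: [3.137, -0.132, 0.003]
contact_force: [-0.9, -0.5, -0.7]
opening: 0.0134
grip_force: 29.4
```

Run:
```python
from h import *
go((.343,-.3035,.1788,-4.8))
s=snap('scene','s4');w=snap('wrist','w4')['img'][:,:,::-1]
cv2.imwrite('pics/c4.png',np.hstack([cv2.resize(s['img'][120:210,190:290,::-1],(400,360),interpolation=2),cv2.resize(w[0:270,130:430],(400,360))]))
```

```text
t 6.55 pos [ 0.3414 -0.3053  0.194 ] yaw -4.8 F [-0.9 -0.5 -0.7] op 0.0134 grip 29.4 q [-0.89 -0.33  2.05  0.    1.42  0.76]
(0.343, -0.3035, 0.1788, -4.8) [ 0.14 -0.2   1.52] -0.0
```

View pics/c4.png

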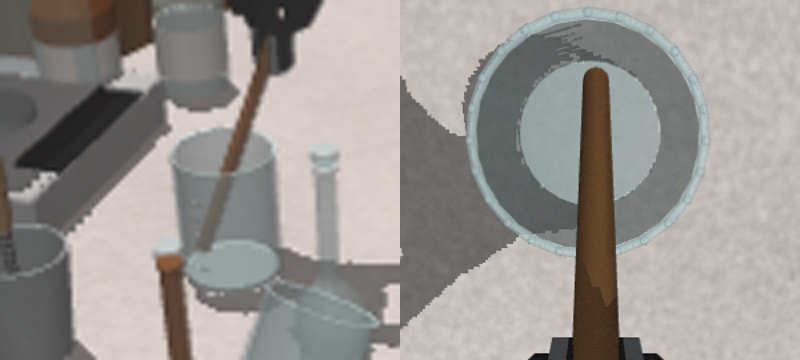

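Request:
servo_tool:
  increments:
    - [[0.5,0.1,0,0.4,0],[0.5,0.1,0,0.8,0],[0.5,0.1,0,1.1,0],[0.5,0.1,0,1.1,0],[0.5,0.1,0,1.1,0]]

```text
t: 7.15
tool_pos: [0.3417, -0.3046, 0.181]
tool_rot: [-3.138, 0.133, 0.001]
contact_force: [-0.4, -0.5, -0.8]
opening: 0.0135
grip_force: 29.3
```

Request:
servo_tool:
  increments:
    - [[0.5,0,0,0.2,0],[0.5,0,0,0.2,0],[0.5,0,0,0.2,0]]

```text
t: 7.45
tool_pos: [0.3418, -0.3047, 0.1793]
tool_rot: [-3.139, 0.133, -0.0]
contact_force: [0.5, 0.3, -0.1]
opening: 0.0134
grip_force: 29.3
```

No contact yet; lower in small steps.

Request:
servo_tool:
  increments:
    - [[0.5,0,0,0.15,0],[0.5,0,0,0.3,0],[0.5,0,0,0.3,0]]

```text
t: 7.75
tool_pos: [0.3416, -0.3046, 0.176]
tool_rot: [-3.138, 0.133, 0.001]
contact_force: [-0.2, -0.8, 0.4]
opening: 0.013
grip_force: 29.3
```

Request:
servo_tool:
  increments:
    - [[0.5,0,0,0.1,0],[0.5,0,0,0.2,0],[0.5,0,0,0.2,0]]

```text
t: 8.05
tool_pos: [0.3417, -0.3047, 0.1741]
tool_rot: [-3.139, 0.133, 0.0]
contact_force: [-0.2, 0.2, -0.4]
opening: 0.0131
grip_force: 29.3
```

Request:
servo_tool:
  increments:
    - [[0.5,0,0,0.1,0],[0.5,0,0,0.2,0],[0.5,0,0,0.2,0]]

```text
t: 8.35
tool_pos: [0.3417, -0.3046, 0.1721]
tool_rot: [-3.139, 0.133, 0.0]
contact_force: [-0.1, 0.8, 0.9]
opening: 0.0134
grip_force: 29.3
```

Request:
servo_tool:
  increments:
    - [[0.5,0,0,0.1,0],[0.5,0,0,0.2,0],[0.5,0,0,0.2,0]]

```text
t: 8.65
tool_pos: [0.3418, -0.3048, 0.1704]
tool_rot: [3.139, -0.133, -0.0]
contact_force: [-0.2, 0.4, -0.4]
opening: 0.0131
grip_force: 29.4
```

Request:
servo_tool:
  increments:
    - [[0.5,0,0,0.15,0],[0.5,0,0,0.3,0],[0.5,0,0,0.3,0]]

```text
t: 8.95
tool_pos: [0.3417, -0.3056, 0.1696]
tool_rot: [3.137, -0.132, -0.0]
contact_force: [-5.7, 1.3, 9.3]
opening: 0.013
grip_force: 30.6
```

Request:
servo_tool:
  increments:
    - [[0.5,0,0,0.15,0],[0.5,0,0,0.3,0],[0.5,0,0,0.3,0]]

```text
t: 9.25
tool_pos: [0.3417, -0.3065, 0.1691]
tool_rot: [3.135, -0.131, -0.001]
contact_force: [-9.9, 3.0, 20.9]
opening: 0.0132
grip_force: 32.3
```

Run:
```python
from h import *
go((.343,-.3035,.1788,-4.8)); 
w=snap('wrist','w5');i=w['img'].astype(int)
for f in('w4','w5'):
    i=load(f)['img'].astype(int); m=(i[:,:,0]-i[:,:,2]>25)&(np.arange(560)[None]>230)&(np.arange(560)[None]<330)
    r=np.where(m.sum(1)>4)[0]; print(f,r[:3],np.where(m[r[0]+2])[0].mean(), np.where(m[200])[0][[0,-1]])
```

```text
t 9.25 pos [ 0.3417 -0.3065  0.1691] yaw -4.8 F [-9.9  3.  20.9] op 0.0132 grip 32.3 q [-0.89 -0.3   2.07 -0.    1.37  0.76]
(0.343, -0.3035, 0.1788, -4.8) [ 0.1  -0.3  -0.97] -0.0
w4 [51 52 53] 276.5 [262 291]
w5 [50 51 52] 273.5 [261 289]
```

Request:
servo_tool:
  increments:
    - [[0.5,0,0,-0.3,0],[0.5,0,0,-0.5,0],[0.5,0,0,-0.5,0]]

```text
t: 9.6
tool_pos: [0.3418, -0.305, 0.1699]
tool_rot: [3.138, -0.133, 0.0]
contact_force: [-3.4, 1.5, 6.3]
opening: 0.0132
grip_force: 29.8
```

Request:
servo_tool:
  increments:
    - [[1.6,0,0,0,0],[2.0,0,0,0,0],[3,0,0,0,0],[5,0,0,0,0],[6,0,0,0,0]]

```text
t: 10.1
tool_pos: [0.3417, -0.3046, 0.169]
tool_rot: [-3.138, 0.132, 0.0]
contact_force: [0.2, -0.7, 0.7]
opening: 0.058
grip_force: 0.0
```

Run:
```python
from h import *
go((.343,-.3035,.1788,-4.8)); 
s=snap('scene','s6');w=snap('wrist','w6')['img'][:,:,::-1]
cv2.imwrite('pics/c6.png',np.hstack([cv2.resize(s['img'][90:210,190:310,::-1],(400,400),interpolation=2),cv2.resize(w[0:400,80:480],(400,400))]))
```

```text
t 10.1 pos [ 0.3417 -0.3046  0.169 ] yaw -4.8 F [ 0.2 -0.7  0.7] op 0.058 grip 0.0 q [-0.89 -0.3   2.07  0.    1.37  0.76]
(0.343, -0.3035, 0.1788, -4.8) [ 0.12 -0.12 -0.98] -0.0
```

View pics/c6.png

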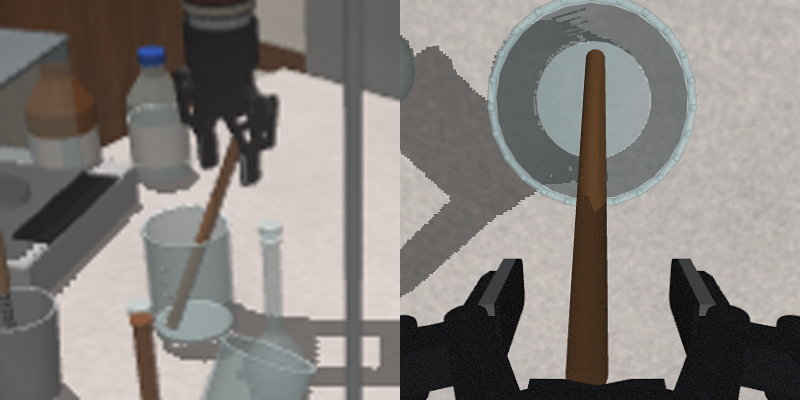

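Request:
servo_tool:
  increments:
    - [[8.5,0,0,-3,0],[8.5,0,0,-8,0],[8.5,0,0,-13,0],[8.5,0,0,-18,0],[8.5,0,-2,-22,0]]

```text
t: 10.7
tool_pos: [0.3433, -0.2857, 0.3925]
tool_rot: [3.136, -0.136, 0.003]
contact_force: [0.7, 0.6, 0.1]
opening: 0.085
grip_force: 0.0
```

Request:
servo_tool:
  increments:
    - [[8.5,0.7,-4.3,0,0],[8.5,1.4,-8.6,0,0],[8.5,2.1,-12.9,0,0],[8.5,2.8,-17.2,0,0],[8.5,3.5,-21.5,0,0]]

```text
t: 11.2
tool_pos: [0.3965, -0.0719, 0.3895]
tool_rot: [3.138, -0.133, 0.002]
contact_force: [1.3, 0.3, -0.5]
opening: 0.0851
grip_force: 0.0
```

Request:
servo_tool:
  increments:
    - [[8.5,0.7,-4.3,0,0],[8.5,1.4,-8.6,0,0],[8.5,2.1,-12.9,0,0],[8.5,2.8,-17.2,0,0],[8.5,3.5,-21.5,0,0]]

```text
t: 11.7
tool_pos: [0.4495, 0.1398, 0.3895]
tool_rot: [-3.139, 0.132, -0.001]
contact_force: [1.3, -0.9, 0.1]
opening: 0.0851
grip_force: 0.0
```

Request:
servo_tool:
  increments:
    - [[8.5,0.7,-4.3,0,0],[8.5,1.4,-8.6,0,0],[8.5,2.1,-12.9,0,0],[8.5,2.8,-16,0,0],[8.5,2.8,-16,0,0]]

```text
t: 12.2
tool_pos: [0.491, 0.2979, 0.388]
tool_rot: [3.139, -0.126, -0.003]
contact_force: [0.7, -0.7, -0.4]
opening: 0.085
grip_force: 0.0
```

Request:
servo_tool:
  increments:
    - [[8.5,0,0,0,0],[8.5,0,0,0,0]]

```text
t: 12.4
tool_pos: [0.4908, 0.2942, 0.3894]
tool_rot: [3.139, -0.134, 0.0]
contact_force: [-0.0, -0.9, -0.6]
opening: 0.0849
grip_force: 0.0
```

Run:
```python
from h import *
w=snap('wrist','w7')
i=w['img'].astype(int);m=(i[:,:,0]-i[:,:,2]>35)&(i[:,:,0]>90)
n,l,st,c=cv2.connectedComponentsWithStats(m.astype(np.uint8))
for k in range(1,n):
    if st[k,4]>150: print(st[k],c[k].round(1))
go((.514,.369,.35,-4.8),(.514,.369,.212,-4.8))
cv2.imwrite('pics/w7.png',w['img'][:,:,::-1])
```

```text
t 12.45 pos [0.4908 0.294  0.3896] yaw -4.9 F [ 0.5 -1.4  0.8] op 0.0851 grip 0.0 q [ 0.41 -0.12  1.55 -0.    1.71  2.07]
(0.514, 0.369, 0.35, -4.8) [ 1.67 -7.67  3.96] -0.1
(0.514, 0.369, 0.212, -4.8) [ 1.66 -7.67 17.76] -0.1
```

View pics/w7.png

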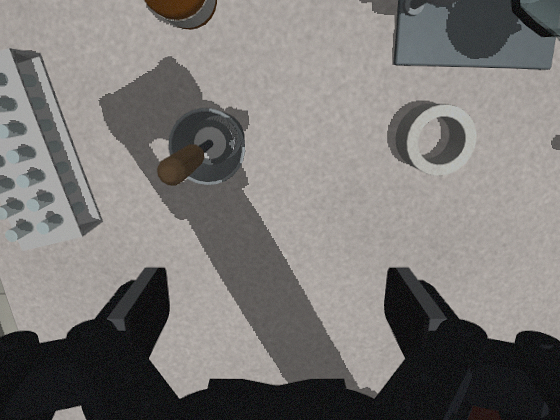

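Run:
```python
from h import *
w=load('w7');t=load('top0');s=load('scene0')
print('end',tri((w,169.5,174),(t,80.8,245.4),(s,426.9,211.5)),plane(w,169.5,174,.248))
print('rim',plane(w,206,147,.1),plane(t,107,249,.1))
print('hbot',tri((w,203,152),(s,420.4,244.1)))
go((.514,.369,.35,-4.8),(.514,.369,.212,-4.8))
```

```text
end (array([0.51448137, 0.36934111, 0.24359421]), [np.float64(2.4493098284851635), np.float64(2.8451203267911187), np.float64(0.535184147642884)]) [0.51521893 0.37053937 0.248     ]
rim [0.51432791 0.37104113 0.1       ] [0.51363266 0.36702088 0.1       ]
hbot (array([0.51366997, 0.36879254, 0.14866897]), [np.float64(4.222115332979623), np.float64(4.222115332979824)])
t 12.45 pos [0.4908 0.294  0.3896] yaw -4.9 F [ 0.5 -1.4  0.8] op 0.0851 grip 0.0 q [ 0.41 -0.12  1.55 -0.    1.71  2.07]
(0.514, 0.369, 0.35, -4.8) [ 1.67 -7.67  3.96] -0.1
(0.514, 0.369, 0.212, -4.8) [ 1.66 -7.67 17.76] -0.1
```

Request:
servo_tool:
  increments:
    - [[8.5,0.9,-4,2,0],[8.5,1.7,-7.7,4,0],[8.5,1.7,-7.7,4,0],[8.5,1.7,-7.7,4,0],[8.5,1.7,-7.7,8,0]]

```text
t: 12.95
tool_pos: [0.5172, 0.3705, 0.3181]
tool_rot: [-3.131, 0.134, -0.021]
contact_force: [0.6, 0.3, 1.3]
opening: 0.0851
grip_force: 0.0
```

Request:
servo_tool:
  increments:
    - [[8.5,0,0,4,0],[8.5,0,0,8,0],[8.5,0,0,9.8,0],[8.5,0,0,9.8,0],[8.5,0,0,9.8,0]]

```text
t: 13.45
tool_pos: [0.5153, 0.37, 0.2139]
tool_rot: [-3.137, 0.134, -0.004]
contact_force: [1.4, 1.3, 0.0]
opening: 0.0852
grip_force: 0.0
```

Request:
servo_tool:
  increments:
    - [[4,0,0,0,0],[1.2,0,0,0,0],[1,0,0,0,0],[1,0,0,0,0],[1,0,0,0,0]]
  newtons: 40

```text
t: 13.95
tool_pos: [0.5145, 0.3704, 0.212]
tool_rot: [-3.138, 0.132, -0.002]
contact_force: [0.4, -0.8, 2.3]
opening: 0.0209
grip_force: 39.3
```

Request:
servo_tool:
  increments:
    - [[1,0,0,0,0],[1,0,0,0,0]]

```text
t: 14.15
tool_pos: [0.5146, 0.3704, 0.2121]
tool_rot: [-3.138, 0.132, -0.002]
contact_force: [-0.3, 0.6, 2.2]
opening: 0.021
grip_force: 39.3
```

Request:
servo_tool:
  increments:
    - [[1,0,0,-2,0],[1,0,0,-4.5,0],[1,0,0,-7,0],[1,0,0,-7,0],[1,0,0,-7,0]]

```text
t: 14.65
tool_pos: [0.5141, 0.37, 0.2805]
tool_rot: [3.139, -0.133, -0.001]
contact_force: [-0.4, -0.4, -0.1]
opening: 0.0211
grip_force: 39.3
```

Request:
servo_tool:
  increments:
    - [[1,-0.7,0,0,0],[1,-1.4,0,0,0],[1,-2.1,0,0,0],[1,-2.8,0,0.1,0],[1,-2.8,0,0.1,0]]

```text
t: 15.15
tool_pos: [0.4857, 0.3724, 0.2802]
tool_rot: [3.138, -0.131, 0.001]
contact_force: [2.3, -1.4, -2.0]
opening: 0.0211
grip_force: 39.4
```

Run:
```python
from h import *
go((.514-.104,.369+.0087,.267))
```

```text
t 15.15 pos [0.4857 0.3724 0.2802] yaw -4.8 F [ 2.3 -1.4 -2. ] op 0.0211 grip 39.4 q [ 0.53  0.01  1.61 -0.    1.52  2.19]
(0.41000000000000003, 0.3777, 0.267) [-7.59  0.11  1.31]
```

Request:
servo_tool:
  increments:
    - [[1,-0.8,0,0.05,0],[1,-1.6,0,0.1,0],[1,-2.4,0,0.2,0],[1,-3.1,0,0.3,0],[1,-3.8,0,0.45,0]]

```text
t: 15.65
tool_pos: [0.4481, 0.376, 0.2764]
tool_rot: [-3.138, 0.132, -0.002]
contact_force: [2.8, -0.4, 2.7]
opening: 0.0208
grip_force: 40.5
```

Request:
servo_tool:
  increments:
    - [[1,-0.8,0,0.2,0],[1,-1.6,0,0.35,0],[1,-2.4,0,0.55,0],[1,-3.2,0,0.8,0],[1,-3.8,0,0.95,0]]

```text
t: 16.15
tool_pos: [0.4097, 0.3789, 0.2656]
tool_rot: [3.138, -0.132, -0.001]
contact_force: [4.3, 1.4, -1.1]
opening: 0.0208
grip_force: 41.0
```

Request:
servo_tool:
  increments:
    - [[1,0,0,0,0],[1,0,0,0,0]]

```text
t: 16.35
tool_pos: [0.4102, 0.3789, 0.2658]
tool_rot: [3.138, -0.132, -0.002]
contact_force: [2.8, 0.8, 0.8]
opening: 0.0213
grip_force: 41.1
```

Run:
```python
from h import *
go((.514-.104,.369+.0087,.267))
for n in('scene','wrist','top'):
    i=snap(n,n[0]+'8')['img'].astype(int)
    m=((i.min(2)>150)&(np.ptp(i,2)<25)).astype(np.uint8)
s=load('s8')['img'];w=load('w8')['img']
cv2.imwrite('pics/c8.png',np.hstack([cv2.resize(s[170:310,330:470,::-1],(400,400),interpolation=2),cv2.resize(w[0:400,80:480,::-1],(400,400))]))
```

```text
t 16.35 pos [0.4102 0.3789 0.2658] yaw -4.8 F [2.8 0.8 0.8] op 0.0213 grip 41.1 q [ 0.61 -0.11  1.75  0.    1.51  2.27]
(0.41000000000000003, 0.3777, 0.267) [-0.01  0.12 -0.12]
```

View pics/c8.png

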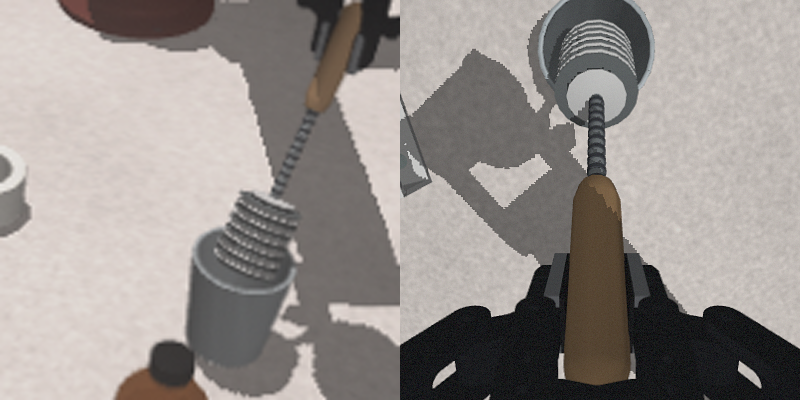

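Run:
```python
from h import *
w=load('w8');s=load('s8');T=w['obs']['tool_pos']
p,r=tri((w,277,97),(s,427,237.6)); v=p-T; print(p,r,v,np.linalg.norm(v),'tilt',np.degrees(np.arctan2(np.hypot(*v[:2]),-v[2])),'az',np.degrees(np.arctan2(v[1],v[0])))
# wrist only: range .137 point
c,d=ray(w,277,97); b=d@(c-T); k=-b-np.sqrt(b*b-((c-T)@(c-T)-.137**2)) 
for k in (k,-b+np.sqrt(b*b-((c-T)@(c-T)-.137**2))): v=c+k*d-T; print(v,'tilt',np.degrees(np.arctan2(np.hypot(*v[:2]),-v[2])))
```

```text
[0.48133336 0.37437256 0.15119922] [np.float64(1.0535872518010834), np.float64(1.0535872518012492)] [ 0.07096853 -0.00448822 -0.11463152] 0.1348964832112792 tilt 31.81290808304903 az -3.6187023271172456
[ 0.07346215 -0.00533985  0.11551536] tilt 147.47722532958002
[ 0.07121187 -0.0055095  -0.11690815] tilt 31.42271746559849
```

Request:
servo_tool:
  increments:
    - [[1,-0.5,0,-1.5,0],[1,-1.5,0,-4,0],[1,-2.5,0,-7.5,0],[1,-3,0,-11,0],[1,-3,0,-15,0]]

```text
t: 17.0
tool_pos: [0.3786, 0.3811, 0.4174]
tool_rot: [3.137, -0.131, -0.007]
contact_force: [0.2, 0.1, -2.4]
opening: 0.021
grip_force: 41.0
```

Request:
servo_tool:
  increments:
    - [[1,0.8,3.5,0,0],[1,1.7,7.5,0,0],[1,2.6,11.5,0,0],[1,3.5,15.5,0,0],[1,4.4,19.5,0,0]]

```text
t: 17.5
tool_pos: [0.4068, 0.1822, 0.4168]
tool_rot: [-3.138, 0.131, 0.004]
contact_force: [0.0, 0.8, -1.0]
opening: 0.0207
grip_force: 40.9
```

Request:
servo_tool:
  increments:
    - [[1,0.9,4,0,0],[1,1.8,8,0,0],[1,2.7,12,0,0],[1,3.6,16,0,0],[1,4.1,18.5,0,0]]

```text
t: 18.0
tool_pos: [0.4323, -0.006, 0.4167]
tool_rot: [-3.137, 0.136, 0.004]
contact_force: [0.9, 0.2, -1.4]
opening: 0.021
grip_force: 41.0
```

Request:
servo_tool:
  increments:
    - [[1,0,0,0,0],[1,0,0,0,0]]

```text
t: 18.2
tool_pos: [0.4328, -0.0041, 0.4166]
tool_rot: [-3.137, 0.134, 0.002]
contact_force: [-0.5, 0.2, -1.0]
opening: 0.0208
grip_force: 41.0
```

```bash
cat > k.py <<'E'
from h import *
x=np.array([np.cos(np.radians(-4.8)),np.sin(np.radians(-4.8)),0]);Z=np.array([0,0,1.])
a=-.5*x+.866*Z; m=np.array([.6085,-.0143,.178])
V=lambda th,g=.207:g*(np.sin(th)*x-np.cos(th)*Z)
def tcp(d,th=30,off=0): # tip at d along the axis beyond the mouth, off = towards the upper wall
    return tuple((m+d*a+off*(.866*x+.5*Z)-V(np.radians(th))).round(4))
E
python3 - <<'E'
from k import *
snap('wrist','w9')
go(tcp(.02,31.5),tcp(-.03,31),tcp(-.14,30),tcp(.01,30))
E
```

```text
t 18.25 pos [ 0.4329 -0.0036  0.4166] yaw -4.8 F [ 0.   0.9 -1. ] op 0.0212 grip 41.0 q [-0.18 -0.46  1.78  0.    1.82  1.47]
(np.float64(0.4908), np.float64(-0.0044), np.float64(0.3718)) [ 5.78 -0.4   4.47] 
(np.float64(0.5172), np.float64(-0.0066), np.float64(0.3295)) [ 8.44 -0.4   8.7 ] 
(np.float64(0.5751), np.float64(-0.0115), np.float64(0.236)) [14.26 -0.38 18.04] 
(np.float64(0.5004), np.float64(-0.0052), np.float64(0.3659)) [ 6.75 -0.4   5.06]
```

Request:
servo_tool:
  increments:
    - [[1,2,-0.2,1.5,0],[1,4,-0.4,3,0],[1,5.8,-0.4,4.5,0],[1,5.8,-0.4,4.5,0],[1,5.8,-0.4,4.5,0]]

```text
t: 18.75
tool_pos: [0.4911, -0.004, 0.3712]
tool_rot: [-3.138, 0.129, 0.003]
contact_force: [-0.1, 0.5, -0.2]
opening: 0.0208
grip_force: 41.0
```

Request:
servo_tool:
  increments:
    - [[1,0.6,0,1,0],[1,1.2,0,2,0],[1,1.8,0,2.9,0],[1,2.2,0,3.5,0],[1,2.2,0,3.5,0]]

```text
t: 19.25
tool_pos: [0.5133, -0.0072, 0.3345]
tool_rot: [-3.138, 0.133, 0.005]
contact_force: [-0.6, -0.3, -1.6]
opening: 0.0208
grip_force: 41.0
```

Run:
```python
from k import *
snap('wrist','w10');snap('scene','s10')
go(tcp(-.03,31),tcp(-.08,30.5),tcp(-.14,30))
```

```text
t 19.35 pos [ 0.5135 -0.0072  0.3361] yaw -4.8 F [ 0.7  0.3 -1.1] op 0.0211 grip 41.0 q [-0.16 -0.25  1.76  0.    1.64  1.5 ]
(np.float64(0.5172), np.float64(-0.0066), np.float64(0.3295)) [ 0.37 -0.09  0.66] 
(np.float64(0.5437), np.float64(-0.0089), np.float64(0.2871)) [ 3.03 -0.09  4.9 ] 
(np.float64(0.5751), np.float64(-0.0115), np.float64(0.236)) [ 6.18 -0.09 10.01]
```

Request:
servo_tool:
  increments:
    - [[1,0.5,-0.1,0.9,0],[1,1.2,-0.1,2,0],[1,1.8,-0.1,3,0],[1,2.4,-0.1,4,0],[1,2.4,-0.1,4,0]]

```text
t: 19.85
tool_pos: [0.5371, -0.0081, 0.2933]
tool_rot: [-3.138, 0.133, 0.007]
contact_force: [-0.0, 0.9, -1.9]
opening: 0.0211
grip_force: 40.9
```

Request:
servo_tool:
  increments:
    - [[1,0.6,0,1,0],[1,1.2,0,2,0],[1,1.8,0,3,0],[1,2.4,0,4,0],[1,2.4,0,4,0]]

```text
t: 20.35
tool_pos: [0.561, -0.0101, 0.2537]
tool_rot: [-3.138, 0.133, 0.006]
contact_force: [-0.4, -0.1, -1.2]
opening: 0.021
grip_force: 40.9
```

Run:
```python
from k import *
go(tcp(-.12,30),tcp(-.14,30),tcp(-.146,30))
```

```text
t 20.35 pos [ 0.561  -0.0101  0.2537] yaw -4.8 F [-0.4 -0.1 -1.2] op 0.021 grip 40.9 q [-0.15 -0.1   1.76  0.    1.49  1.5 ]
(np.float64(0.5652), np.float64(-0.0107), np.float64(0.2533)) [0.43 0.02 0.04] 
(np.float64(0.5751), np.float64(-0.0115), np.float64(0.236)) [1.43 0.02 1.76] 
(np.float64(0.5781), np.float64(-0.0117), np.float64(0.2308)) [1.73 0.01 2.28]
```

Request:
servo_tool:
  increments:
    - [[1,0.4,0,0.7,0],[1,0.8,0,1.3,0],[1,1.1,0,1.7,0],[1,1.1,0,1.7,0]]

```text
t: 20.75
tool_pos: [0.5723, -0.0111, 0.2385]
tool_rot: [-3.139, 0.133, 0.002]
contact_force: [-0.4, 0.8, -2.1]
opening: 0.0209
grip_force: 41.0
```

Request:
servo_tool:
  increments:
    - [[1,0.1,0,0.2,0],[1,0.2,0,0.35,0],[1,0.2,0,0.35,0]]

```text
t: 21.05
tool_pos: [0.5743, -0.0113, 0.2357]
tool_rot: [3.139, -0.133, -0.0]
contact_force: [-0.8, -0.9, -0.7]
opening: 0.0207
grip_force: 41.0
```

Request:
servo_tool:
  increments:
    - [[1,0.1,0,0.15,0],[1,0.15,0,0.25,0],[1,0.15,0,0.25,0]]

```text
t: 21.35
tool_pos: [0.5758, -0.0114, 0.2331]
tool_rot: [3.139, -0.133, -0.0]
contact_force: [-0.4, 0.3, -0.5]
opening: 0.0209
grip_force: 41.0
```

Request:
servo_tool:
  increments:
    - [[1,0.1,0,0.15,0],[1,0.15,0,0.25,0],[1,0.15,0,0.25,0]]

```text
t: 21.65
tool_pos: [0.577, -0.0115, 0.2334]
tool_rot: [3.139, -0.132, -0.001]
contact_force: [-8.0, 1.4, 7.8]
opening: 0.0213
grip_force: 41.9
```

Request:
servo_tool:
  increments:
    - [[1,0.1,0,0.15,0],[1,0.15,0,0.25,0],[1,0.15,0,0.25,0]]

```text
t: 21.95
tool_pos: [0.5781, -0.0115, 0.2339]
tool_rot: [3.138, -0.132, -0.003]
contact_force: [-15.2, 1.6, 20.6]
opening: 0.0213
grip_force: 42.9
```

Request:
servo_tool:
  increments:
    - [[1,-0.6,0,-1.0,0],[1,-2.1,0,-3.5,0],[1,-3.7,0,-6.1,0],[1,-5.3,0,-8.7,0],[1,-6.9,0,-11.3,0]]

```text
t: 22.45
tool_pos: [0.5093, -0.0058, 0.3421]
tool_rot: [-3.139, 0.133, -0.0]
contact_force: [-0.5, 0.2, -1.5]
opening: 0.0207
grip_force: 41.0
```

Request:
servo_tool:
  increments:
    - [[1,-1.2,0,-1.9,0],[1,-1.8,0,-2.9,0],[1,-1.8,0,-2.9,0],[1,-1.8,0,-2.9,0]]

```text
t: 22.85
tool_pos: [0.4922, -0.0044, 0.3692]
tool_rot: [-3.139, 0.133, 0.001]
contact_force: [-0.0, 0.5, -1.8]
opening: 0.021
grip_force: 41.0
```

Run:
```python
from k import *
w=snap('wrist','w11');s=snap('scene','s11')
go(tcp(.01,30.5),tcp(.02,31.5))
for f in('w8','w11'):
    i=load(f)['img'][60:135,240:320]; g=cv2.cvtColor(i,cv2.COLOR_RGB2GRAY); m=(g>165).astype(np.uint8)
    n,l,st,c=cv2.connectedComponentsWithStats(m); print(f,[(st[k].tolist(),(c[k]+[240,60]).round(1)) for k in range(1,n) if st[k,4]>80])
```

```text
t 22.95 pos [ 0.4921 -0.0043  0.3683] yaw -4.8 F [-0.9 -0.6 -0.8] op 0.0208 grip 41.0 q [-0.16 -0.31  1.75  0.    1.7   1.5 ]
(np.float64(0.4988), np.float64(-0.0051), np.float64(0.365)) [0.68 0.02 0.33] 
(np.float64(0.4908), np.float64(-0.0044), np.float64(0.3718)) [-0.13  0.02 -0.35] 
w8 [([7, 10, 59, 51, 1850], array([277.1,  91.5])), ([45, 26, 35, 49, 603], array([307.5, 122.9])), ([14, 63, 14, 12, 118], array([260.2, 129.9]))]
w11 [([7, 12, 59, 52, 1820], array([277.4,  94.1])), ([45, 27, 35, 48, 512], array([308.6, 123.3])), ([0, 53, 29, 22, 299], array([249.7, 127.9]))]
```

Request:
servo_tool:
  increments:
    - [[1,1.0,0,1.6,0],[1,2.6,0,4.2,0],[1,4.2,0,6.8,0],[1,5.8,0,9.4,0],[1,7.4,0,12.0,0]]

```text
t: 23.45
tool_pos: [0.5661, -0.0106, 0.2473]
tool_rot: [-3.139, 0.133, 0.004]
contact_force: [0.2, 0.2, -1.1]
opening: 0.0211
grip_force: 41.0
```

Request:
servo_tool:
  increments:
    - [[1,0.6,0,1.0,0],[1,1.0,0,1.7,0],[1,1.15,0,1.95,0],[1,1.15,0,1.95,0],[1,1.15,0,1.95,0]]

```text
t: 23.95
tool_pos: [0.5765, -0.0114, 0.2332]
tool_rot: [3.139, -0.132, -0.004]
contact_force: [-7.8, -0.3, 6.3]
opening: 0.0208
grip_force: 41.6
```

Bottom touched lightly (10 N). Stroke 2 up, stroke 3 down and up.

Request:
servo_tool:
  increments:
    - [[1,-0.6,0,-1.0,0],[1,-2.1,0,-3.5,0],[1,-3.7,0,-6.1,0],[1,-5.3,0,-8.7,0],[1,-6.9,0,-11.3,0]]

```text
t: 24.45
tool_pos: [0.5078, -0.0056, 0.3462]
tool_rot: [3.139, -0.132, 0.004]
contact_force: [0.9, -0.5, -0.3]
opening: 0.021
grip_force: 41.0
```

Request:
servo_tool:
  increments:
    - [[1,-1.1,0,-1.8,0],[1,-1.65,0,-2.65,0],[1,-1.65,0,-2.65,0],[1,-1.65,0,-2.65,0]]

```text
t: 24.85
tool_pos: [0.4921, -0.0043, 0.3697]
tool_rot: [-3.139, 0.133, 0.0]
contact_force: [0.5, 0.7, -1.3]
opening: 0.0209
grip_force: 41.0
```

Request:
servo_tool:
  increments:
    - [[1,1.0,0,1.6,0],[1,2.6,0,4.2,0],[1,4.2,0,6.8,0],[1,5.8,0,9.4,0],[1,7.4,0,12.0,0]]

```text
t: 25.35
tool_pos: [0.5659, -0.0105, 0.2469]
tool_rot: [-3.138, 0.133, 0.005]
contact_force: [0.7, -0.3, -0.5]
opening: 0.021
grip_force: 41.0
```

Request:
servo_tool:
  increments:
    - [[1,0.6,0,1.0,0],[1,1.0,0,1.7,0],[1,1.15,0,1.95,0],[1,1.15,0,1.95,0],[1,1.15,0,1.95,0]]

```text
t: 25.85
tool_pos: [0.5762, -0.0114, 0.2331]
tool_rot: [-3.139, 0.132, 0.005]
contact_force: [-7.9, 1.0, 6.2]
opening: 0.0205
grip_force: 41.6
```

Request:
servo_tool:
  increments:
    - [[1,-0.6,0,-1.0,0],[1,-2.1,0,-3.5,0],[1,-3.7,0,-6.1,0],[1,-5.3,0,-8.7,0],[1,-6.9,0,-11.3,0]]

```text
t: 26.35
tool_pos: [0.5078, -0.0056, 0.3461]
tool_rot: [3.139, -0.132, 0.003]
contact_force: [0.6, 0.6, -1.3]
opening: 0.0209
grip_force: 41.0
```

Request:
servo_tool:
  increments:
    - [[1,-1.1,0,-1.8,0],[1,-1.65,0,-2.65,0],[1,-1.65,0,-2.65,0],[1,-1.65,0,-2.65,0]]

```text
t: 26.75
tool_pos: [0.4921, -0.0043, 0.3696]
tool_rot: [-3.139, 0.133, 0.001]
contact_force: [-0.2, 0.2, -1.6]
opening: 0.0209
grip_force: 41.0
```

Request:
servo_tool:
  increments:
    - [[1,-2,0,-2,0],[1,-4.5,0,-4,0],[1,-6.7,0,-4.7,0],[1,-7.4,-3.5,-4.7,0],[1,-8.1,-7.5,-4.7,0]]

```text
t: 27.25
tool_pos: [0.4177, 0.0772, 0.4162]
tool_rot: [3.138, -0.139, -0.002]
contact_force: [0.1, 0.7, -0.4]
opening: 0.0208
grip_force: 41.0
```

Request:
servo_tool:
  increments:
    - [[1,-0.8,-4,0,0],[1,-1.6,-8,0,0],[1,-2.4,-12,0,0],[1,-3.2,-16,0,0],[1,-4,-20,0,0]]

```text
t: 27.75
tool_pos: [0.3944, 0.2817, 0.4152]
tool_rot: [3.137, -0.132, -0.004]
contact_force: [1.3, 0.2, -1.2]
opening: 0.0209
grip_force: 41.0
```

Request:
servo_tool:
  increments:
    - [[1,-0.8,-4,0,0],[1,-1.4,-8,0,0],[1,-1.8,-10.5,0,0],[1,-1.8,-10.5,0,0],[1,-1.8,-10.5,0,0]]

```text
t: 28.25
tool_pos: [0.3856, 0.3862, 0.4152]
tool_rot: [3.136, -0.131, -0.004]
contact_force: [-0.2, 0.6, -0.3]
opening: 0.021
grip_force: 41.0
```

Run:
```python
from k import *
px=np.array([.514,.3695,0]);P=lambda dx,z:tuple((px+dx*x+z*Z).round(4))
w=snap('wrist','w12')
i=w['img'][60:135,240:320]; g=cv2.cvtColor(i,cv2.COLOR_RGB2GRAY); m=(g>165).astype(np.uint8)
n,l,st,c=cv2.connectedComponentsWithStats(m); print([(st[k].tolist(),(c[k]+[240,60]).round(1)) for k in range(1,n) if st[k,4]>80])
go(P(-.105,.30),P(-.09,.256),P(-.042,.277),P(.01,.284))
```

```text
[([45, 0, 35, 75, 598], array([310.8, 112.4])), ([7, 14, 59, 51, 1813], array([277.4,  95.3])), ([0, 54, 29, 21, 266], array([249.3, 128.1]))]
t 28.3 pos [0.3858 0.3856 0.4158] yaw -4.9 F [-0.4 -0.3 -0.5] op 0.0206 grip 41.0 q [ 0.65 -0.18  1.56 -0.    1.76  2.3 ]
(np.float64(0.4094), np.float64(0.3783), np.float64(0.3)) [ 2.43  0.51 11.58] 
(np.float64(0.4243), np.float64(0.377), np.float64(0.256)) [ 3.93  0.5  15.98] 
(np.float64(0.4721), np.float64(0.373), np.float64(0.277)) [ 8.73  0.5  13.87] 
(np.float64(0.524), np.float64(0.3687), np.float64(0.284)) [13.93  0.49 13.16]
```

Request:
servo_tool:
  increments:
    - [[1,1.2,0.5,4,0],[1,2.0,0.5,8,0],[1,2.4,0.5,11.6,0],[1,2.4,0.5,11.6,0],[1,2.4,0.5,11.6,0]]

```text
t: 28.8
tool_pos: [0.4093, 0.3781, 0.3015]
tool_rot: [3.138, -0.135, -0.001]
contact_force: [-0.1, -0.5, 0.4]
opening: 0.0209
grip_force: 41.0
```

Request:
servo_tool:
  increments:
    - [[1,0.4,0,1.2,0],[1,0.8,0,2.4,0],[1,1.2,0,3.5,0],[1,1.5,0,4.4,0],[1,1.5,0,4.4,0]]

```text
t: 29.3
tool_pos: [0.4237, 0.3772, 0.255]
tool_rot: [3.137, -0.133, -0.005]
contact_force: [0.6, -0.1, -2.0]
opening: 0.0209
grip_force: 40.9
```

```bash
cat >> k.py <<'E'
px=np.array([.514,.3695,0]);P=lambda dx,z:tuple((px+dx*x+z*Z).round(4))
E
python3 - <<'E'
from k import *
go(P(-.09,.256),P(-.042,.277),P(.01,.284))
E
```

```text
t 29.3 pos [0.4237 0.3772 0.255 ] yaw -4.9 F [ 0.6 -0.1 -2. ] op 0.0209 grip 40.9 q [ 0.6  -0.08  1.74 -0.    1.49  2.25]
(np.float64(0.4243), np.float64(0.377), np.float64(0.256)) [ 0.06  0.01 -0.1 ] 
(np.float64(0.4721), np.float64(0.373), np.float64(0.277)) [ 4.85  0.01 -2.22] 
(np.float64(0.524), np.float64(0.3687), np.float64(0.284)) [10.06  0.   -2.93]
```

In the pot, no contact. Tilt it upright.

Request:
servo_tool:
  increments:
    - [[1,1,0,-0.5,0],[1,2,0,-1,0],[1,3,0,-1.45,0],[1,4,0,-1.85,0],[1,4.9,0,-2.2,0]]

```text
t: 29.8
tool_pos: [0.474, 0.3739, 0.281]
tool_rot: [-3.138, 0.133, -0.001]
contact_force: [-3.9, -0.2, 2.1]
opening: 0.0211
grip_force: 40.1
```

Request:
servo_tool:
  increments:
    - [[1,1.1,0,-0.3,0],[1,2.2,0,-0.5,0],[1,3.3,0,-0.6,0],[1,4.4,0,-0.7,0],[1,5.2,0,-0.7,0]]

```text
t: 30.3
tool_pos: [0.5259, 0.369, 0.2861]
tool_rot: [3.139, -0.133, 0.0]
contact_force: [-2.9, 0.0, 0.4]
opening: 0.0209
grip_force: 39.0
```

Request:
servo_tool:
  increments:
    - [[1,0,0,0,0],[1,0,0,0,0]]

```text
t: 30.5
tool_pos: [0.5251, 0.3691, 0.2858]
tool_rot: [3.138, -0.133, 0.0]
contact_force: [-1.7, -0.1, -0.6]
opening: 0.0209
grip_force: 39.0
```

Run:
```python
from k import *
go(P(0,.284),P(0,.212))
s=snap('scene','s13');t=snap('top','t13')
# wooden handle line in scene picture
for f in('scene0','s13'):
    i=load(f)['img'].astype(int)[150:290,390:460];m=((i[:,:,0]-i[:,:,2]>35)&(i[:,:,0]>100)).astype(np.uint8)
    n,l,st,c=cv2.connectedComponentsWithStats(m);k=1+np.argmax(st[1:,4]);r=np.argwhere(l==k)[:,::-1]+[390,150]
    v=cv2.fitLine(r.astype(np.float32),2,0,.01,.01).ravel();print(f,st[k],v)
```

```text
t 30.5 pos [0.5251 0.3691 0.2858] yaw -4.9 F [-1.7 -0.1 -0.6] op 0.0209 grip 39.0 q [ 0.5   0.07  1.53 -0.    1.54  2.15]
(np.float64(0.514), np.float64(0.3695), np.float64(0.284)) [-1.11  0.05  0.18] 
(np.float64(0.514), np.float64(0.3695), np.float64(0.212)) [-1.11  0.05  7.38] 
scene0 [32 59 10  7 51] [9.8866552e-01 1.5013471e-01 4.2652942e+02 2.1223529e+02]
s13 [ 33  34  11  37 127] [ 2.0244472e-01 -9.7929370e-01  4.2797638e+02  2.0255905e+02]
```

Request:
servo_tool:
  increments:
    - [[1,-0.6,0,0,0],[1,-1.1,0,0,0],[1,-1.1,0,2,0],[1,-1.1,0,3.5,0],[1,-1.1,0,4,0]]

```text
t: 31.1
tool_pos: [0.5126, 0.3696, 0.2435]
tool_rot: [3.137, -0.132, -0.005]
contact_force: [-0.2, -0.3, -0.9]
opening: 0.0212
grip_force: 39.1
```

Request:
servo_tool:
  increments:
    - [[1,0,0,1,0],[1,0,0,2,0],[1,0,0,2.8,0],[1,0,0,2.9,0],[1,0,0,2.9,0]]

```text
t: 31.6
tool_pos: [0.5138, 0.3701, 0.217]
tool_rot: [3.139, -0.133, -0.001]
contact_force: [0.8, -0.2, -0.7]
opening: 0.0208
grip_force: 39.2
```

Request:
servo_tool:
  increments:
    - [[1,0,0,0.2,0],[1,0,0,0.4,0],[1,0,0,0.4,0]]

```text
t: 31.9
tool_pos: [0.5138, 0.3702, 0.2133]
tool_rot: [-3.139, 0.133, -0.0]
contact_force: [-0.3, 0.2, -1.2]
opening: 0.0207
grip_force: 39.2
```

Request:
servo_tool:
  increments:
    - [[1,0,0,0.1,0],[1,0,0,0.15,0],[1,0,0,0.15,0]]

```text
t: 32.2
tool_pos: [0.5137, 0.3702, 0.2118]
tool_rot: [3.139, -0.133, -0.0]
contact_force: [0.9, 0.6, -1.0]
opening: 0.0208
grip_force: 39.2
```

Request:
servo_tool:
  increments:
    - [[2.4,0,0,0,0],[2.8,0,0,0,0],[4,0,0,0,0],[7,0,0,0,0],[8.5,0,0,0,0]]

```text
t: 32.7
tool_pos: [0.5138, 0.3702, 0.2119]
tool_rot: [-3.139, 0.133, -0.0]
contact_force: [0.5, -0.1, -0.1]
opening: 0.0677
grip_force: 0.0
```

Request:
servo_tool:
  increments:
    - [[8.5,0,0,-0.5,0],[8.5,0,0,-2,0],[8.5,0,0,-5,0],[8.5,0,0,-9,0],[8.5,0,0,-13,0]]

```text
t: 33.2
tool_pos: [0.5136, 0.3701, 0.3443]
tool_rot: [-3.139, 0.133, -0.001]
contact_force: [2.0, 0.1, -0.7]
opening: 0.0847
grip_force: 0.0
```

Request:
servo_tool:
  increments:
    - [[8.5,-3,3,-4,0],[8.5,-6,6,-4,0],[8.5,-8,8,-4,0],[8.5,-8,8,-4,0],[8.5,-8,8,-4,0]]

```text
t: 33.7
tool_pos: [0.4273, 0.2972, 0.3834]
tool_rot: [-3.137, 0.133, -0.004]
contact_force: [-0.0, -0.5, 0.2]
opening: 0.0848
grip_force: 0.0
```

Run:
```python
from k import *
go(P(0,.284))
snap('scene','s14');snap('top','t14')
D=lambda a,b:cv2.absdiff(load(a)['img'],load(b)['img']).max(2)
for a,b in(('scene0','s14'),('top0','t14')):
    m=cv2.morphologyEx((D(a,b)>45).astype(np.uint8),cv2.MORPH_OPEN,np.ones((2,2)))
    n,l,st,c=cv2.connectedComponentsWithStats(m); print(a,[st[k].tolist() for k in range(1,n) if st[k,4]>12])
for f in('scene0','s14'):
    i=load(f)['img'].astype(int)[190:260,400:450];m=(i[:,:,0]-i[:,:,2]>25).astype(np.uint8)
    n,l,st,c=cv2.connectedComponentsWithStats(m);k=1+np.argmax(st[1:,4]);print(f,st[k],c[k])
```

```text
t 33.7 pos [0.4273 0.2972 0.3834] yaw -4.8 F [-0.  -0.5  0.2] op 0.0848 grip 0.0 q [ 0.46 -0.24  1.67  0.    1.71  2.12]
(np.float64(0.514), np.float64(0.3695), np.float64(0.284)) [ 8.   -7.92  9.98] 
scene0 [[240, 0, 90, 36, 2238], [339, 0, 58, 11, 323], [413, 0, 6, 8, 42], [420, 0, 43, 53, 924], [465, 0, 25, 4, 85], [454, 5, 25, 5, 70], [363, 8, 31, 51, 658], [462, 24, 7, 3, 17], [362, 60, 30, 41, 813], [426, 60, 25, 7, 91], [445, 65, 19, 6, 72], [401, 69, 65, 71, 3192], [378, 114, 6, 3, 14], [349, 121, 16, 33, 337], [251, 131, 13, 32, 126], [370, 135, 16, 5, 41], [228, 157, 7, 16, 64], [260, 161, 10, 5, 37], [273, 164, 22, 38, 419], [260, 169, 11, 11, 76], [299, 171, 180, 149, 7685], [242, 181, 5, 7, 23], [264, 186, 7, 3, 14], [269, 212, 6, 8, 32], [266, 222, 5, 6, 24], [259, 231, 9, 15, 64], [417, 266, 6, 8, 33]]
top0 [[286, 188, 6, 6, 30], [284, 210, 8, 25, 158], [258, 225, 7, 5, 29], [85, 233, 12, 8, 32], [0, 243, 184, 177, 19818], [103, 251, 8, 7, 43], [414, 285, 22, 45, 264], [387, 311, 11, 15, 86], [166, 317, 350, 103, 17347], [434, 340, 9, 9, 59], [535, 354, 12, 10, 62]]
scene0 [ 17  19  15  36 300] [23.60666667 35.89666667]
s14 [ 17  19  15  36 295] [23.45084746 36.2440678 ]
```

```bash
python3 -c "
from station import ctrl
print(ctrl.finish_job())"
```

```text
the job is handed in; nothing more can be done
None
```

The job is handed in at about 34 s: the rod stands in the upright beaker, the slanted beaker got three full strokes, the brush is back head down in its pot and let go, and the last pictures show nothing else moved; the hardest push on the glass was about 26 N, once at the bottom, and no verdict came back.

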